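Stage the capacitors by height beside the test fixture

ROBOT

A 6-joint arm with a two-finger parallel gripper is mounted at the origin on the work surface. World frame = base frame: x ahead of the robot, y to its left, z up, the work surface at z = 0. Lengths are in m, angles in rad, forces in N, time in s.
With the tool pointing down it reaches from about 0.35 to 0.875 m from the base axis. Payload 4.2 kg.
Tool frame: the origin (TCP) lies midway between the tips of the shut fingers; the grasp point (between the pads) lies 19 mm behind it; z points along the fingers, y is the line along which they close (so a half turn about z gives the same grasp; the last joint's range is limited). The gripper opens to 85 mm and grips with 20 to 120 N. Pads are 22 mm wide; open, the fingers measure 114 mm over their backs; the gripper's body (76 mm by 85 mm) begins 54 mm behind the grasp point. The pads swing forward as they close: fully open they stand 13 mm farther back than shut.
Start: joints at [1.508, 0.385, 0.008, 0, -1.194, -0.259], TCP at [0.198, 0.593, 0.231] pointing down, gripper open.
Joint ranges: [-3.14, 3.14], [-1.21, 2.06], [-1.07, 1.41], [-3.16, 2.05], [-2.99, -0.16], [-3.1, 3.1]. Speed limits (rad/s): [2.79, 2.79, 3.14, 3.14, 3.14, 3.14].

INTERFACE

Orientations are given as a unit quaternion [x, y, z, w].
In Python, from bench import sensors, optics, manip, finder gives the robot as it stands.
- The arm moves only by the shell command python3 -m crank 'ROWS' [FORCE]. ROWS is JSON, a list that holds one entry, the list of rows, each a list of 5 numbers: the shift along the tool's x, y, z in cm, then the turn about the tool's z in degrees, then the closure, from 0 (fully open) to 1 (shut). In form: [[[x, y, z, spin, jaw], ...]]. A call has 1 to 10 rows; each row shifts and turns the commanded pose from where the row before left it, along the tool's axes as they then stand; what a row does not reach is not made up. A row lasts 1/12 s, in which the tool goes at most 41.7 mm and 7.16 degrees, less where a joint would pass 70% of its speed; a pose out of reach is approached as far as the arm can. A call with a gripper value outside its range is refused whole. The fingers move at their own pace and stop on an object; FORCE is the grip in N (left out, the last holds). Time passes only in rows, so rows that do not move let the fingers close. It gives the time, the measured TCP pose, the force, the opening and the grip force at its end, in the units of the state.
- sensors.sense(): the state, without advancing time (a new reading comes with each control period).
- optics.snapshot(name): name is "scene" or "top" or "wrist"; returns the picture (384x512x3 uint8, blue, green, red); there is no depth.
- optics.camera_model(name): a dict with "K" (3x3 intrinsics, pixels), "k1" (the pictures are not rectified: a ray, as slopes to the right and down, at radius r is drawn at 1 + k1 r^2 times it, then the intrinsics apply), "cam_to_world" (4x4, takes a point from camera to world coordinates). Camera axes: x right, y up, looking along -z (the intrinsics and any distortion apply to the point x, -y, -z); pixel columns grow to the right and rows downward; lengths in m; the calibration is good to about 2 mm. A picture is of the moment at which its call begins: read the wrist's pose just before it. camera_model takes no time and is no camera call; for the wrist camera it gives the pose at the moment of the call.
- manip.hand_in(): hands the job in; it is judged then, once.
Trained networks look in the newest picture that a camera, given by its name, has taken for a name from the list of things; names that differ only in an ending like _2 or _b are one class to them, and where a whole thing is asked for, a point or a joint stands for the part that bears it (a point fixed in the world has none). Each returns a list of dicts, best first, with "p" (0 to 1); they miss things now and then, are a little off and sometimes report something else, mostly with a low value. They report only what shows in the picture. A call takes as long as a camera call. They do not tell look-alikes from the thing itself.
- finder.recognise(camera, name): "position" ([row, column] as shares, 0 to 1, of the picture: columns of its width, rows of its height, amid what is visible of it).
The state is a dict: "clock": time; "joint_pos": joint angles; "dq": joint speeds; "tau": joint torques, N m; "position": TCP position; "tool_rot": TCP orientation; "force": force on the tool from outside, world axes, zero at the start; "torque": the same for the moment, N m; "opening": finger opening in m; "grasp_force": force on a finger pad.
Only numpy, scipy, OpenCV 4.12 (cv2) and the standard library are available. Lean on these libraries where they do the work, as an engineer would, in place of code of your own. Each camera call takes 0.05 s, during which the arm holds its last target. There are 200 camera calls.

TASK

Line up the four can capacitors in order of height on the row of round pads, one standing upright in the middle of each pad: the tallest on the pad nearest the test fixture, then each next shorter one, down to the shortest at the far end. Do not knock any capacitor over, and leave the solder reel standing where it is.

Things in the scene. Friction and masses are not known exactly. Their poses are not given: they have to be found in the camera images.
- cap_s: The tallest can capacitor: an upright plain cylinder in a dark sleeve with an aluminium top, 44 mm diameter, 78 mm high (without its two 5 mm screw terminals on top, which are 8 mm thick and 14 mm apart), 35 to 240 g. Loose, standing on the bench. Origin: centre of its underside; z up.
- cap_r: The second tallest can capacitor: an upright plain cylinder in a dark sleeve with an aluminium top, 40 mm diameter, 66 mm high (without its two 5 mm screw terminals on top, which are 8 mm thick and 14 mm apart), 35 to 240 g. Loose, standing on the bench. Origin: centre of its underside; z up.
- cap_q: The second shortest can capacitor: an upright plain cylinder in a dark sleeve with an aluminium top, 36 mm diameter, 54 mm high (without its two 5 mm screw terminals on top, which are 8 mm thick and 14 mm apart), 35 to 240 g. Loose, standing on the bench. Origin: centre of its underside; z up.
- cap_p: The shortest can capacitor: an upright plain cylinder in a dark sleeve with an aluminium top, 32 mm diameter, 42 mm high (without its two 5 mm screw terminals on top, which are 8 mm thick and 14 mm apart), 35 to 240 g. Loose, standing on the bench. Origin: centre of its underside; z up.
- pad_a: One of four identical round pads, light grey with a white rim, 60 mm diameter, 4 mm thick, fixed in a straight row 80 mm apart (centre to centre) on a black board 8 mm thick, 80 mm wide and 330 mm long. Flat top, 12 mm above the bench. Origin: centre of its underside, 8 mm above the bench; z up. Its name does not tell its place in the row.
- pad_b: One of four identical round pads, light grey with a white rim, 60 mm diameter, 4 mm thick, fixed in a straight row 80 mm apart (centre to centre) on a black board 8 mm thick, 80 mm wide and 330 mm long. Flat top, 12 mm above the bench. Origin: centre of its underside, 8 mm above the bench; z up. Its name does not tell its place in the row.
- pad_c: One of four identical round pads, light grey with a white rim, 60 mm diameter, 4 mm thick, fixed in a straight row 80 mm apart (centre to centre) on a black board 8 mm thick, 80 mm wide and 330 mm long. Flat top, 12 mm above the bench. Origin: centre of its underside, 8 mm above the bench; z up. Its name does not tell its place in the row.
- pad_d: One of four identical round pads, light grey with a white rim, 60 mm diameter, 4 mm thick, fixed in a straight row 80 mm apart (centre to centre) on a black board 8 mm thick, 80 mm wide and 330 mm long. Flat top, 12 mm above the bench. Origin: centre of its underside, 8 mm above the bench; z up. Its name does not tell its place in the row.
- fixture: Board test fixture, fixed: black box 170 x 180 mm, 45 mm high (98 mm to the tips of its two red clamp handles), with a green circuit board on top. It stands off one end of the row, a little farther from the robot than the row, about 210 mm from the nearest pad's centre; a light grey bench power supply (180 x 140 x 78 mm, fixed) stands off the other end. Origin: centre of its underside; z up.
- reel: Bystander: a reel of solder standing on end among the capacitors, black flanges 52 mm diameter, grey winding between them, 38 mm high, 250 g, loose. Origin: centre of its underside; z up.
Not all that is in view belongs to the job. Leave any green look-alike of the cap_s alone.

How it is judged:
At the end, for the whole second after the job is handed in: Each capacitor stands upright (0.1 rad) and at rest within 12 mm of a pad's centre; heights fall pad by pad (neighbours in height under 110 mm apart), the tallest on the end pad by the test fixture (under 248 mm from its centre); the reel within 30 mm of its start ((horizontal distance between cap_s and pad_a below 0.012 m or horizontal distance between cap_s and pad_b below 0.012 m or horizontal distance between cap_s and pad_c below 0.012 m or horizontal distance between cap_s and pad_d below 0.012 m) and angle between each of cap_s, cap_r, cap_q, cap_p's own z axis and vertical below 0.1 rad and height (world z) of cap_s between 0.008 and 0.016 m and linear speed of each of cap_s, cap_r, cap_q, cap_p below 0.02 m/s and angular speed of each of cap_s, cap_r, cap_q, cap_p below 0.2 rad/s and (horizontal distance between cap_r and pad_a below 0.012 m or horizontal distance between cap_r and pad_b below 0.012 m or horizontal distance between cap_r and pad_c below 0.012 m or horizontal distance between cap_r and pad_d below 0.012 m) and height (world z) of cap_r between 0.008 and 0.016 m and (horizontal distance between cap_q and pad_a below 0.012 m or horizontal distance between cap_q and pad_b below 0.012 m or horizontal distance between cap_q and pad_c below 0.012 m or horizontal distance between cap_q and pad_d below 0.012 m) and height (world z) of cap_q between 0.008 and 0.016 m and (horizontal distance between cap_p and pad_a below 0.012 m or horizontal distance between cap_p and pad_b below 0.012 m or horizontal distance between cap_p and pad_c below 0.012 m or horizontal distance between cap_p and pad_d below 0.012 m) and height (world z) of cap_p between 0.008 and 0.016 m and horizontal distance between cap_s and cap_r below 0.11 m and horizontal distance between cap_r and cap_q below 0.11 m and horizontal distance between cap_q and cap_p below 0.11 m and horizontal distance between cap_s and fixture below 0.248 m and distance of reel from where it was at the start of the episode below 0.03 m); the robot touches nothing.
It fails at once if a capacitor is knocked over (leans more than 0.7 rad) (angle between any of cap_s, cap_r, cap_q, cap_p's own z axis and vertical above 0.7 rad).
It fails at once if the solder reel is moved more than 30 mm (distance of reel from where it was at the start of the episode above 0.03 m).
It also fails if it takes over 96 s, if anything falls off the work surface, if the arm or the gripper's body presses on something with over 40 N, if the wrist force passes 120 N, or if a joint passes its speed limit or range.

## Working session

There is one attempt and no reset: what is moved stays moved. The work goes in short steps, Python scripts to look and compute and a shell command to move; the robot and the scene stay as the last step left them, time stands still between calls to the robot, and variables do not carry over. Pictures are saved under pics/ and viewed, at most 14 in all, crops included, and the job is handed in when it is done.

```bash
mkdir -p pics; ls; cat > h.py <<'E'
import numpy as np, cv2
from bench import sensors, optics, manip, finder
def ray(cam,u,v,M=None):
    m=M or optics.camera_model(cam);K=np.array(m["K"]);k=m["k1"];T=np.array(m["cam_to_world"])
    d=np.array([(u-K[0,2])/K[0,0],(v-K[1,2])/K[1,1]]);s=d.copy()
    for _ in range(30): s=d/(1+k*(s@s))
    return T[:3,3],T[:3,:3]@np.array([s[0],-s[1],-1])
def at(cam,u,v,z,M=None):
    o,d=ray(cam,u,v,M);return (o+d*(z-o[2])/d[2])
def proj(cam,P,M=None):
    m=M or optics.camera_model(cam);K=np.array(m["K"]);T=np.array(m["cam_to_world"])
    c=T[:3,:3].T@(np.array(P)-T[:3,3]);s=np.array([c[0],-c[1]])/-c[2];s=s*(1+m["k1"]*(s@s))
    return K[0,0]*s[0]+K[0,2],K[1,1]*s[1]+K[1,2]
E
python3 - <<'E'
from h import *
for c in ["top","scene"]:
    im=optics.snapshot(c);cv2.imwrite(f"pics/{c}0.png",cv2.resize(im,(800,600),interpolation=cv2.INTER_CUBIC))
    for n in ["cap_s","cap_r","cap_q","cap_p","pad_a","fixture","reel"]:
        for r in finder.recognise(c,n)[:6]:
            v,u=r["position"][0]*384,r["position"][1]*512
            z=dict(cap_s=.04,cap_r=.033,cap_q=.027,cap_p=.021,pad_a=.012,fixture=.045,reel=.02)[n]
            print(c,n,round(r["p"],2),round(u),round(v),at(c,u,v,z).round(3))
    print(c,np.array(optics.camera_model(c)["cam_to_world"]).round(2)[:3,3])
print(sensors.sense())
E
```

```text
pics
top cap_s 0.78 344 241 [ 0.439 -0.241  0.04 ]
top cap_s 0.72 254 229 [ 0.467 -0.012  0.04 ]
top cap_s 0.63 297 230 [ 0.465 -0.121  0.04 ]
top cap_s 0.59 357 281 [ 0.34  -0.273  0.04 ]
top cap_s 0.54 159 241 [0.435 0.227 0.04 ]
top cap_r 0.78 344 241 [ 0.439 -0.242  0.033]
top cap_r 0.72 254 229 [ 0.467 -0.012  0.033]
top cap_r 0.63 297 230 [ 0.466 -0.122  0.033]
top cap_r 0.59 357 281 [ 0.339 -0.274  0.033]
top cap_r 0.54 159 241 [0.435 0.228 0.033]
top cap_q 0.78 344 241 [ 0.439 -0.243  0.027]
top cap_q 0.72 254 229 [ 0.467 -0.012  0.027]
top cap_q 0.63 297 230 [ 0.466 -0.123  0.027]
top cap_q 0.59 357 281 [ 0.339 -0.275  0.027]
top cap_q 0.54 159 241 [0.435 0.229 0.027]
top cap_p 0.78 344 241 [ 0.439 -0.244  0.021]
top cap_p 0.72 254 229 [ 0.467 -0.012  0.021]
top cap_p 0.63 297 230 [ 0.466 -0.123  0.021]
top cap_p 0.59 357 281 [ 0.339 -0.277  0.021]
top cap_p 0.54 159 241 [0.435 0.231 0.021]
top pad_a 0.88 297 180 [ 0.599 -0.123  0.012]
top pad_a 0.77 206 175 [0.608 0.116 0.012]
top pad_a 0.57 264 181 [ 0.595 -0.036  0.012]
top fixture 0.75 376 164 [ 0.639 -0.325  0.045]
top 
[... 1299 characters left out ...]
.19 -0.11  0.6 ]
{'clock': 0.8, 'joint_pos': array([ 1.50760486e+00,  3.84659213e-01,  7.93505241e-03, -3.35084730e-05,
       -1.19397510e+00, -2.58612208e-01]), 'dq': array([ 0.00024963, -0.00135744, -0.0002659 ,  0.00153846,  0.0019056 ,
       -0.0011613 ]), 'tau': array([ 5.54385460e-04, -3.92030168e+01,  1.88610417e+01,  4.19046789e+00,
       -2.54989773e-04,  2.11433878e-06]), 'position': array([0.19762813, 0.59292634, 0.23134549]), 'tool_rot': array([ 9.87082214e-01, -1.60214546e-01, -2.02391515e-05, -4.67794918e-05]), 'force': array([-0.41371071,  0.3134057 ,  0.33987344]), 'torque': array([-0.04661687,  0.02686703,  0.03249687]), 'grasp_force': 0.0, 'opening': 0.08568970486363138}
```

View pics/top0.png

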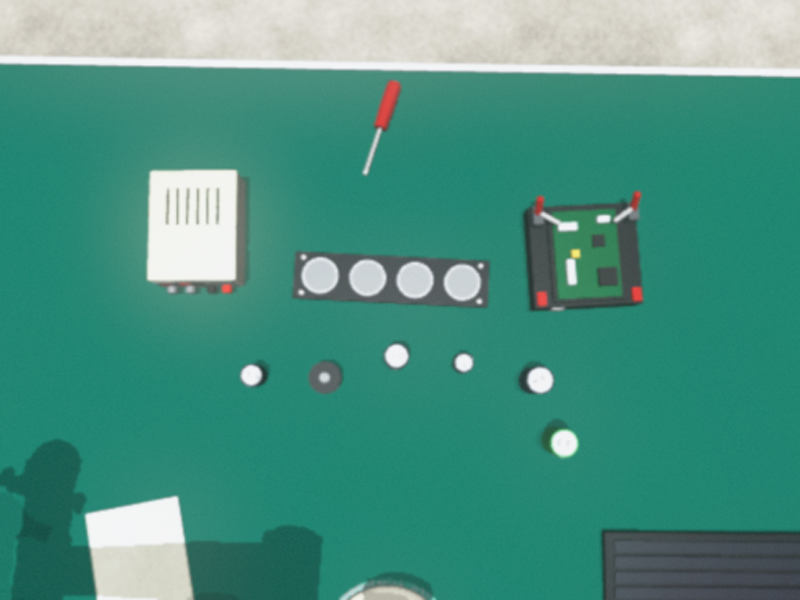

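View pics/scene0.png

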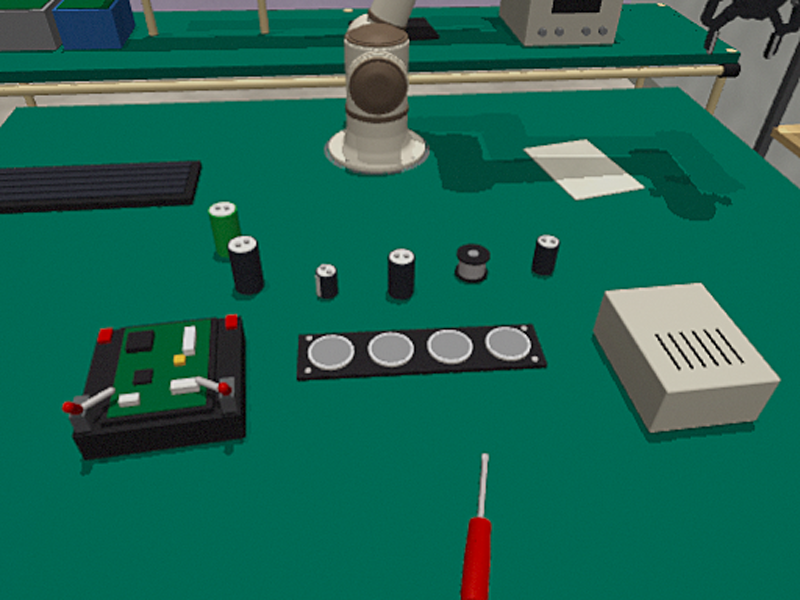

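Top picture (800 px): the dark caps are q at (252,375), r at (397,356), p at (463,362) and s at (539,380). The reel is at (325,377) and the pads run from (319,275) to (462,282), with the fixture at the right end (585,255). There are two cap_s candidates: the dark one at (539,380) and the green one at (564,443). The dark one fits because cap_s has a dark sleeve, and I'll confirm it in a crop.

```bash
python3 - <<'E'
from h import *
im=optics.snapshot("top");M=optics.camera_model("top")
sc=optics.snapshot("scene")
cv2.imwrite("pics/crop.png",np.hstack([cv2.resize(sc[120:200,120:200],(400,400),interpolation=2),cv2.resize(im[220:300,310:390],(400,400),interpolation=2)]))
g=im.min(2).astype(np.uint8)
def blob(u,v,z,thr,r=20):
    w=(g[v-r:v+r,u-r:u+r]>thr).astype(np.uint8)
    n,l,s,c=cv2.connectedComponentsWithStats(w)
    k=l[r,r]
    if k==0: k=1+np.argmin(np.linalg.norm(c[1:]-r,axis=1))
    uv=c[k]+[u-r,v-r]
    cs,_=cv2.findContours((l==k).astype(np.uint8),0,1);e=cv2.minEnclosingCircle(cs[0])
    P=at("top",*uv,z,M);d=(e[1]*2)*np.linalg.norm(at("top",uv[0]+1,uv[1],z,M)-P)
    return uv.round(1),s[k][4],round(d,4),P.round(4)
for n,u,v,z in [("s",345,243,.078),("r",254,228,.066),("q",161,240,.054),("p",296,232,.042)]: print(n,blob(u,v,z,130))
pp=[]
for x in (319,367,415,462):
    b=blob(int(x*.64),int((275+(x-319)/20)*.64),.012,130);pp.append(b[3]);print("pad",b)
print(np.diff(pp,axis=0),np.linalg.norm(np.diff(pp,axis=0),axis=1))
E
```

```text
s (array([345.4, 242.9]), np.int32(223), np.float64(0.0414), array([ 0.4339, -0.2375,  0.078 ]))
r (array([253.4, 227.4]), np.int32(184), np.float64(0.038), array([ 0.4697, -0.0105,  0.066 ]))
q (array([160.3, 239.7]), np.int32(146), np.float64(0.0337), array([0.4367, 0.2216, 0.054 ]))
p (array([296.5, 231.6]), np.int32(111), np.float64(0.0307), array([ 0.4613, -0.1203,  0.042 ]))
pad (array([204.4, 175.8]), np.int32(460), np.float64(0.064), array([0.6061, 0.1197, 0.012 ]))
pad (array([234.8, 177.3]), np.int32(461), np.float64(0.0641), array([0.6031, 0.0398, 0.012 ]))
pad (array([265.2, 178.7]), np.int32(462), np.float64(0.0642), array([ 0.6006, -0.0403,  0.012 ]))
pad (array([295.5, 180.3]), np.int32(457), np.float64(0.0637), array([ 0.5974, -0.1201,  0.012 ]))
[[-0.003  -0.0799  0.    ]
 [-0.0025 -0.0801  0.    ]
 [-0.0032 -0.0798  0.    ]] [0.0799563  0.080139   0.07986413]
```

View pics/crop.png

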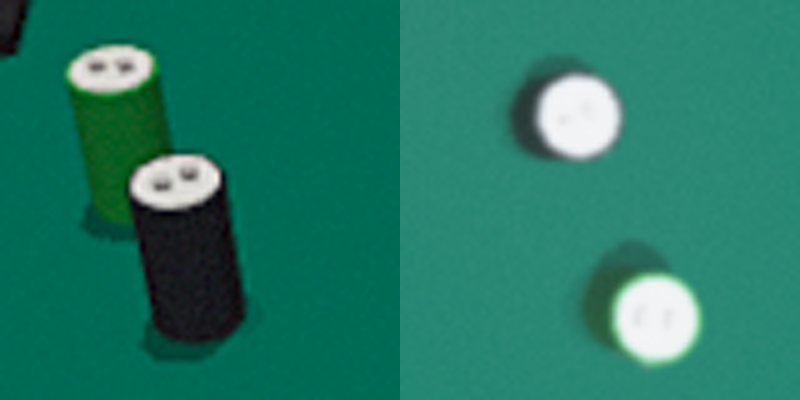

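The dark can at crop left (185,250) / right (578,115) is cap_s, and the green one behind it is the look-alike to leave alone. The diameters and the 80 mm pad spacing check out. Starting with cap_q.

```bash
python3 -m crank '[[[0,0,0,-6.15,0],[0,0,0,-6.15,0],[0,0,0,-6.15,0],[2,3.1,0,0,0],[2,3.1,0,0,0],[2,3.1,0,0,0],[2,3.1,0,0,0],[2,3.1,0.7,0,0],[2,3.1,0.7,0,0],[2,3.1,0.7,0,0]]]' 40
python3 -m crank '[[[2,3.1,1,0,0],[2,3.1,1,0,0],[2,3.1,1,0,0],[1,1.6,1,0,0],[1,1.6,1,0,0],[0,0,0,0,0],[0,0,0,0,0]]]'
```

```text
clock: 1.73
position: [0.3383, 0.3745, 0.2105]
tool_rot: [1.0, 0.0, 0.0, -0.001]
force: [0.6, 1.6, 0.7]
opening: 0.0856
grasp_force: 0.0
clock: 2.32
position: [0.418, 0.2502, 0.1601]
tool_rot: [1.0, -0.001, -0.0, 0.0]
force: [-0.7, 0.5, -0.3]
opening: 0.0854
grasp_force: 0.0
```

```bash
python3 -m crank '[[[0.95,1.4,0,0,0],[0.9,1.45,0,0,0],[0,0,0,0,0],[0,0,0,0,0]]]'; python3 - <<'E'
from h import *
s=sensors.sense();print(s["position"].round(4))
M=optics.camera_model("wrist");im=optics.snapshot("wrist")
uv=proj("wrist",[.4367,.2216,.054],M);print(uv)
cv2.circle(im,tuple(int(round(c)) for c in uv),3,(0,0,255),-1)
cv2.imwrite("pics/w1.png",im)
E
```

```text
clock: 2.65
position: [0.4364, 0.2233, 0.161]
tool_rot: [1.0, 0.0, 0.001, -0.001]
force: [-1.1, -0.3, -0.6]
opening: 0.0855
grasp_force: 0.0
[0.4364 0.2233 0.161 ]
(np.float64(251.74203984013886), np.float64(189.7758015008345))
```

View pics/w1.png

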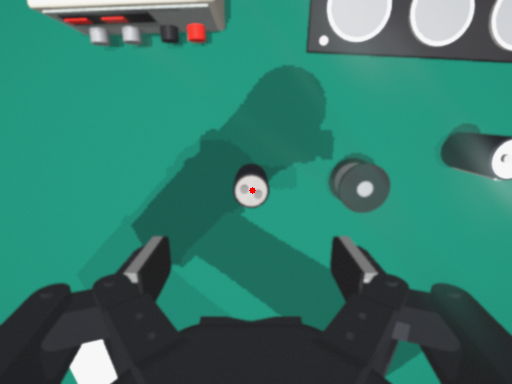

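The wrist view has q at (252,190), and the projected point falls on the centre of its top, so top-camera and wrist calibration agree. Descending and grasping.

```bash
python3 -m crank '[[[0,0.15,2.9,0,0],[0,0,2.9,0,0],[0,0,2.9,0,0],[0,0,2.9,0,0],[0,0,1.7,0,0],[0,0,1,0,0],[0,0,0,0,0]]]'
python3 -m crank '[[[0,0,0,0,0.6],[0,0,0,0,0.9],[0,0,0,0,0.9],[0,0,0,0,0.9],[0,0,0,0,0.9],[0,0,0,0,0.9]]]'
```

```text
clock: 3.28
position: [0.4348, 0.2211, 0.0153]
tool_rot: [1.0, 0.001, -0.002, 0.002]
force: [-0.2, -0.6, 0.2]
opening: 0.0852
grasp_force: 0.0
clock: 3.78
position: [0.4369, 0.2218, 0.0185]
tool_rot: [1.0, 0.0, 0.001, -0.001]
force: [-1.4, 1.5, 6.3]
opening: 0.0353
grasp_force: 39.6
```

```bash
python3 -m crank '[[[0,0,-1,0,0.9],[0,0,-2,0,0.9],[0,0,-2,0,0.9],[0,0,-2,0,0.9],[0,0,-1,0,0.9],[1.66,1.82,0,0,0.9],[1.66,1.82,0,0,0.9],[1.66,1.82,0,0,0.9],[1.66,1.82,0,0,0.9],[1.66,1.82,0,0,0.9]]]'
python3 -m crank '[[[1.66,1.82,0,0,0.9],[1.66,1.82,0,0,0.9],[1.66,1.82,0,0,0.9],[1.66,1.82,0,0,0.9],[1.66,1.82,0,0,0.9],[0,0,0,0,0.9],[0,0,0,0,0.9],[0,0,0,0,0.9]]]'
```

```text
clock: 4.62
position: [0.5196, 0.1288, 0.0973]
tool_rot: [1.0, -0.0, -0.0, -0.0]
force: [-0.1, -0.1, -0.5]
opening: 0.0351
grasp_force: 40.1
clock: 5.28
position: [0.6015, 0.0388, 0.0968]
tool_rot: [1.0, -0.0, -0.001, 0.0]
force: [-0.6, -0.4, -0.3]
opening: 0.0352
grasp_force: 40.2
```

```bash
python3 -m crank '[[[0.15,-0.1,1.5,0,0.9],[0,0,2,0,0.9],[0,0,1.5,0,0.9],[0,0,0.8,0,0.9],[0,0,0.4,0,0.9],[0,0,0.2,0,0.9],[0,0,0,0,0.9],[0,0,0,0,0.9]]]'
python3 -m crank '[[[0,0,0.1,0,0.9],[0,0,0.1,0,0.9],[0,0,0,0,0.9]]]'
```

```text
clock: 5.95
position: [0.6043, 0.0403, 0.0342]
tool_rot: [1.0, 0.0, 0.001, -0.0]
force: [0.8, 0.1, -1.3]
opening: 0.0351
grasp_force: 40.1
clock: 6.2
position: [0.6039, 0.04, 0.0316]
tool_rot: [1.0, 0.0, 0.0, -0.0]
force: [0.2, 0.4, 0.5]
opening: 0.0354
grasp_force: 40.1
```

```bash
python3 -m crank '[[[0,0,0.1,0,0.9],[0,0,0,0,0.9],[0,0,0,0,0.45],[0,0,0,0,0.35],[0,0,0,0,0.35],[0,0,0,0,0.35]]]'
python3 -m crank '[[[0,0,-1,0,0.35],[0,0,-2,0,0.35],[0,0,-2.5,0,0.35],[0,0,-2.5,0,0.35],[0,0,-2.5,0,0.35],[0,0,-2,0,0.35],[0,0,0,0,0.2],[0,0,0,0,0],[0,0,0,0,0]]]'
python3 - <<'E'
from h import *
im=optics.snapshot("scene");cv2.imwrite("pics/s1.png",cv2.resize(im[100:290,100:400],(800,507),interpolation=2))
E
```

```text
clock: 6.7
position: [0.6038, 0.04, 0.0303]
tool_rot: [1.0, 0.0, 0.0, -0.0]
force: [-0.1, -0.0, -0.5]
opening: 0.0555
grasp_force: 0.0
clock: 7.45
position: [0.6032, 0.0399, 0.1552]
tool_rot: [1.0, -0.0, -0.0, -0.0]
force: [-0.3, 0.4, -0.8]
opening: 0.0852
grasp_force: 0.0
```

View pics/s1.png

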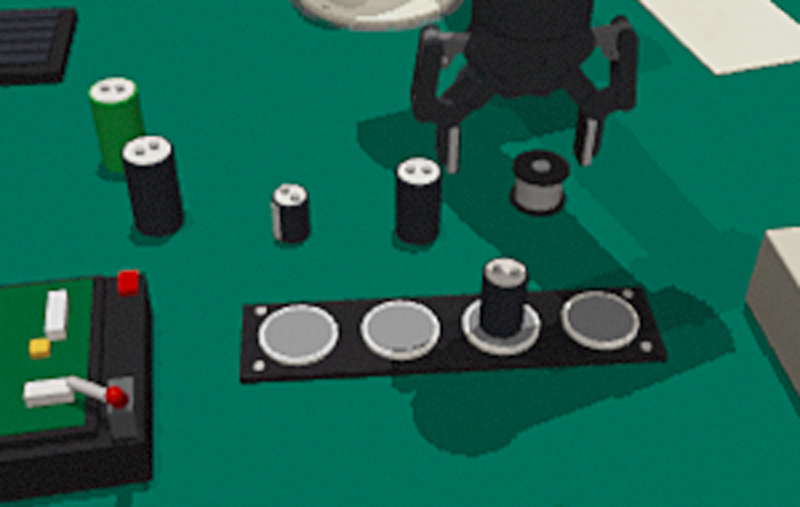

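q stands upright, centred on the third pad at crop (503,320). Next is r.

```bash
python3 -m crank '[[[-2.2,0.84,0,0,0],[-2.2,0.84,0,0,0],[-2.2,0.84,0,0,0],[-2.2,0.84,0,0,0],[-2.2,0.84,0,0,0],[-2.35,0.84,0,0,0],[0,0,0,0,0],[0,0,0,0,0],[0,0,0,0,0],[0,0,0,0,0]]]'
```

```text
clock: 8.33
position: [0.4711, -0.0102, 0.155]
tool_rot: [1.0, 0.0, -0.0, 0.0]
force: [0.1, 0.7, -0.1]
opening: 0.0855
grasp_force: 0.0
```

```bash
python3 -m crank '[[[-0.1,0,2.5,0,0],[0,0,2.9,0,0],[0,0,2.9,0,0],[0,0,2.9,0,0],[0,0,1.4,0,0],[0,0,0.5,0,0],[0,0,0,0,0],[0,0,0,0,0]]]'
python3 -m crank '[[[0,0,0,0,0.6],[0,0,0,0,0.9],[0,0,0,0,0.9],[0,0,0,0,0.9],[0,0,0,0,0.9],[0,0,0,0,0.9]]]'
python3 -m crank '[[[0,0,-1,0,0.9],[0,0,-2,0,0.9],[0,0,-2,0,0.9],[0,0,-2,0,0.9],[0,0,-1,0,0.9],[1.87,0.43,0,0,0.9],[1.87,0.42,0,0,0.9],[1.87,0.42,0,0,0.9],[1.87,0.42,0,0,0.9],[1.87,0.42,0,0,0.9]]]'
python3 -m crank '[[[1.87,0.42,0,0,0.9],[1.87,0.42,0,0,0.9],[0,0,0,0,0.9],[0,0,0,0,0.9],[0,0,0,0,0.9],[0,0,0,0,0.9]]]'
```

```text
clock: 9.0
position: [0.4703, -0.0102, 0.0245]
tool_rot: [1.0, 0.0, 0.0, 0.0]
force: [-0.1, 0.8, 0.1]
opening: 0.0854
grasp_force: 0.0
clock: 9.5
position: [0.4699, -0.0102, 0.0253]
tool_rot: [1.0, 0.0, 0.001, -0.0]
force: [-1.9, 0.8, 6.2]
opening: 0.0391
grasp_force: 39.8
clock: 10.33
position: [0.563, -0.0318, 0.104]
tool_rot: [1.0, -0.0, -0.0, -0.0]
force: [-0.6, -0.0, -2.3]
opening: 0.0395
grasp_force: 40.5
clock: 10.83
position: [0.5991, -0.0398, 0.1041]
tool_rot: [1.0, 0.0, -0.001, -0.0]
force: [-0.3, 0.0, -1.8]
opening: 0.0391
grasp_force: 40.5
```

```bash
python3 -m crank '[[[0.15,0.05,1.5,0,0.9],[0,0,2,0,0.9],[0,0,1.5,0,0.9],[0,0,0.8,0,0.9],[0,0,0.4,0,0.9],[0,0,0.3,0,0.9],[0,0,0,0,0.9],[0,0,0,0,0.9],[0,0,0.1,0,0.9],[0,0,0,0,0.9]]]'
python3 -m crank '[[[0,0,0.1,0,0.9],[0,0,0,0,0.9],[0,0,0,0,0.9]]]'
```

```text
clock: 11.67
position: [0.602, -0.0403, 0.0389]
tool_rot: [1.0, 0.0, 0.001, -0.0]
force: [-0.3, 0.6, -1.5]
opening: 0.0391
grasp_force: 40.5
clock: 11.92
position: [0.6017, -0.0404, 0.0374]
tool_rot: [1.0, 0.0, 0.0, 0.0]
force: [0.6, 0.4, -1.5]
opening: 0.039
grasp_force: 40.5
```

```bash
python3 -m crank '[[[0,0,0.1,0,0.9],[0,0,0,0,0.9],[0,0,0,0,0.45],[0,0,0,0,0.35],[0,0,0,0,0.35],[0,0,0,0,0.35]]]'
python3 -m crank '[[[0,0,-1,0,0.35],[0,0,-2,0,0.35],[0,0,-2.5,0,0.35],[0,0,-2.5,0,0.35],[0,0,-2.5,0,0.35],[0,0,-2,0,0.35],[0,0,0,0,0.2],[0,0,0,0,0]]]'
python3 -m crank '[[[-2,1.14,0,0,0],[-2,1.14,0,0,0],[-2,1.14,0,0,0],[-2,1.14,0,0,0],[-2,1.14,0,0,0],[-2,1.14,0,0,0],[-2,1.14,0,0,0],[0,0,0,0,0],[0,0,0,0,0],[0,0,0,0,0]]]'
```

```text
clock: 12.42
position: [0.6018, -0.0404, 0.0363]
tool_rot: [1.0, 0.0, 0.0, -0.0]
force: [-0.2, 0.4, -0.1]
opening: 0.0558
grasp_force: 0.0
clock: 13.08
position: [0.6024, -0.0403, 0.1635]
tool_rot: [1.0, 0.0, 0.002, -0.0]
force: [-0.1, -0.7, -0.2]
opening: 0.0774
grasp_force: 0.0
clock: 13.92
position: [0.4618, -0.1202, 0.161]
tool_rot: [1.0, 0.0, -0.0, 0.0]
force: [-0.1, -0.2, -0.8]
opening: 0.0852
grasp_force: 0.0
```

```bash
python3 -m crank '[[[-0.05,0,2.9,0,0],[0,0,2.9,0,0],[0,0,2.9,0,0],[0,0,2.9,0,0],[0,0,2.3,0,0],[0,0,1,0,0],[0,0,0,0,0],[0,0,0,0,0]]]'
python3 -m crank '[[[0,0,0,0,0.6],[0,0,0,0,0.9],[0,0,0,0,0.9],[0,0,0,0,0.9],[0,0,0,0,0.9],[0,0,0,0,0.9]]]'
python3 -m crank '[[[0,0,-1,0,0.9],[0,0,-2,0,0.9],[0,0,-2,0,0.9],[0,0,-3,0,0.9],[0,0,-2,0,0.9],[0,0,-1,0,0.9],[0,0,0,0,0.9]]]'
python3 -m crank '[[[1.61,-2.67,0,0,0.9],[1.61,-2.67,0,0,0.9],[1.61,-2.67,0,0,0.9],[1.61,-2.67,0,0,0.9],[1.61,-2.67,0,0,0.9],[1.61,-2.67,0,0,0.9],[1.61,-2.67,0,0,0.9],[1.61,-2.67,0,0,0.9],[1.61,-2.67,0,0,0.9],[0,0,0,0,0.9]]]'
python3 -m crank '[[[0,0,0,0,0.9],[0,0,0,0,0.9]]]'
```

```text
clock: 14.58
position: [0.4617, -0.1199, 0.0116]
tool_rot: [1.0, 0.001, -0.001, 0.0]
force: [-0.4, -0.9, 0.3]
opening: 0.0854
grasp_force: 0.0
clock: 15.08
position: [0.4617, -0.1202, 0.0132]
tool_rot: [1.0, 0.0, 0.001, 0.0]
force: [-1.0, 0.9, 5.8]
opening: 0.0307
grasp_force: 39.4
clock: 15.67
position: [0.4628, -0.1202, 0.1249]
tool_rot: [1.0, 0.0, 0.003, -0.0]
force: [-0.1, 0.0, -0.6]
opening: 0.0306
grasp_force: 39.6
clock: 16.5
position: [0.6084, 0.1242, 0.1204]
tool_rot: [1.0, 0.002, 0.001, -0.0]
force: [1.0, -1.1, 0.2]
opening: 0.0315
grasp_force: 39.8
clock: 16.67
position: [0.6048, 0.1196, 0.1207]
tool_rot: [1.0, 0.0, -0.002, 0.001]
force: [-0.5, 0.2, 0.3]
opening: 0.0312
grasp_force: 39.8
```

```bash
python3 -m crank '[[[0.1,0,1.5,0,0.9],[0,0,2.5,0,0.9],[0,0,2.5,0,0.9],[0,0,1.5,0,0.9],[0,0,0.7,0,0.9],[0,0,0.5,0,0.9],[0,0,0.1,0,0.9],[0,0,0,0,0.9],[0,0,0,0,0.9],[0,0,0.1,0,0.9]]]'
python3 -m crank '[[[0,0,0.1,0,0.9],[0,0,0,0,0.9],[0,0,0,0,0.9]]]'
```

```text
clock: 17.5
position: [0.6079, 0.1204, 0.0297]
tool_rot: [1.0, 0.0, 0.001, -0.001]
force: [0.5, -0.6, -0.1]
opening: 0.0311
grasp_force: 39.8
clock: 17.75
position: [0.6071, 0.1202, 0.0276]
tool_rot: [1.0, 0.0, 0.0, -0.0]
force: [0.1, -0.5, -0.7]
opening: 0.0308
grasp_force: 39.8
```

```bash
python3 -m crank '[[[0,0,0.1,0,0.9],[0,0,0.1,0,0.9],[0,0,0.05,0,0.9],[0,0,0,0,0.9],[0,0,0,0,0.5],[0,0,0,0,0.4],[0,0,0,0,0.4],[0,0,0,0,0.4]]]'
python3 -m crank '[[[0,0,-1,0,0.4],[0,0,-2,0,0.4],[0,0,-2.5,0,0.4],[0,0,-2.5,0,0.4],[0,0,-2.5,0,0.4],[0,0,-2.5,0,0.4],[0,0,-1,0,0.2],[0,0,0,0,0],[0,0,0,0,0]]]'
python3 -m crank '[[[-1.45,2.98,0,0,0],[-1.45,2.98,0,0,0],[-1.45,2.98,0,0,0],[-1.45,2.98,0,0,0],[-1.45,2.98,0,0,0],[-1.45,2.98,0,0,0],[-1.45,2.98,0,0,0],[-1.45,2.98,0,0,0],[-1.45,2.98,0,0,0],[-1.45,2.98,0,0,0]]]'
python3 -m crank '[[[-1.45,2.98,0,0,0],[-1.45,2.98,0,0,0],[0,0,0,0,0],[0,0,0,0,0],[0,0,0,0,0],[0,0,0,0,0]]]'
```

```text
clock: 18.42
position: [0.607, 0.12, 0.0245]
tool_rot: [1.0, 0.0, -0.0, 0.0]
force: [-0.5, 0.4, 0.1]
opening: 0.0512
grasp_force: 0.0
clock: 19.17
position: [0.6067, 0.1201, 0.1649]
tool_rot: [1.0, -0.0, 0.0, -0.0]
force: [-0.2, 0.4, -0.8]
opening: 0.0844
grasp_force: 0.0
clock: 20.0
position: [0.4598, -0.179, 0.1629]
tool_rot: [1.0, 0.0, -0.002, -0.0]
force: [0.4, -1.3, -0.8]
opening: 0.0851
grasp_force: 0.0
clock: 20.5
position: [0.4331, -0.2368, 0.164]
tool_rot: [1.0, 0.001, -0.001, -0.0]
force: [-0.0, 1.0, 0.0]
opening: 0.0855
grasp_force: 0.0
```

```bash
python3 -m crank '[[[0.05,0.05,2.5,0,0],[0,0,2.9,0,0],[0,0,2.9,0,0],[0,0,2.9,0,0],[0,0,1.7,0,0],[0,0,0.5,0,0],[0,0,0,0,0],[0,0,0,0,0]]]'
python3 -m crank '[[[0,0,0,0,0.6],[0,0,0,0,0.9],[0,0,0,0,0.9],[0,0,0,0,0.9],[0,0,0,0,0.9],[0,0,0,0,0.9]]]'
python3 -m crank '[[[0,0,-1,0,0.9],[0,0,-2,0,0.9],[0,0,-2,0,0.9],[0,0,-2,0,0.9],[0,0,-1,0,0.9],[0,0,0,0,0.9],[0,0,0,0,0.9]]]'
python3 -m crank '[[[2.04,-1.46,0,0,0.9],[2.04,-1.46,0,0,0.9],[2.04,-1.46,0,0,0.9],[2.04,-1.46,0,0,0.9],[2.04,-1.46,0,0,0.9],[2.04,-1.46,0,0,0.9],[2.04,-1.46,0,0,0.9],[2.04,-1.46,0,0,0.9],[0,0,0,0,0.9],[0,0,0,0,0.9]]]'
python3 -m crank '[[[0,0,0,0,0.9],[0,0,0,0,0.9]]]'
```

```text
clock: 21.17
position: [0.4346, -0.2377, 0.0313]
tool_rot: [1.0, 0.001, 0.0, 0.0]
force: [0.1, 1.0, 0.6]
opening: 0.0852
grasp_force: 0.0
clock: 21.67
position: [0.4343, -0.2382, 0.032]
tool_rot: [1.0, 0.0, 0.001, 0.0]
force: [-1.3, 2.6, 5.9]
opening: 0.0431
grasp_force: 40.5
clock: 22.25
position: [0.4334, -0.238, 0.1109]
tool_rot: [1.0, -0.0, 0.0, -0.0]
force: [0.7, -0.5, -0.9]
opening: 0.0432
grasp_force: 40.9
clock: 23.08
position: [0.5964, -0.1204, 0.1085]
tool_rot: [1.0, 0.001, -0.002, -0.0]
force: [-0.1, 0.0, -1.4]
opening: 0.0431
grasp_force: 41.0
clock: 23.25
position: [0.5954, -0.1217, 0.1098]
tool_rot: [1.0, -0.0, -0.001, -0.0]
force: [-0.7, -0.2, -1.0]
opening: 0.0431
grasp_force: 41.0
```

```bash
python3 -m crank '[[[0.15,-0.1,1.5,0,0.9],[0,0,2,0,0.9],[0,0,1.5,0,0.9],[0,0,0.8,0,0.9],[0,0,0.4,0,0.9],[0,0,0.1,0,0.9],[0,0,0,0,0.9],[0,0,0.1,0,0.9],[0,0,0,0,0.9],[0,0,0,0,0.9]]]'
```

```text
clock: 24.08
position: [0.5987, -0.1202, 0.0475]
tool_rot: [1.0, 0.0, 0.001, -0.0]
force: [1.0, -0.6, -0.7]
opening: 0.0434
grasp_force: 41.0
```

```bash
python3 -m crank '[[[0,0,0.1,0,0.9],[0,0,0.1,0,0.9],[0,0,0.1,0,0.9],[0,0,0.05,0,0.9],[0,0,0,0,0.9],[0,0,0,0,0.9]]]'
python3 -m crank '[[[0,0,0,0,0.4],[0,0,0,0,0.3],[0,0,0,0,0.3],[0,0,0,0,0.3]]]'
python3 -m crank '[[[0,0,-1,0,0.3],[0,0,-2,0,0.3],[0,0,-2.5,0,0.3],[0,0,-2.5,0,0.3],[0,0,-2.5,0,0.3],[0,0,-2.5,0,0.3],[-3,0,-1,0,0.3],[-3,0,0,0,0.3],[-3,0,0,0,0.3],[-3,0,0,0,0.3]]]'
python3 -m crank '[[[-3,0,0,0,0.3],[0,0,0,0,0.3],[0,0,0,0,0.3]]]'
python3 - <<'E'
from h import *
im=optics.snapshot("top");M=optics.camera_model("top");sc=optics.snapshot("scene")
cv2.imwrite("pics/end.png",np.hstack([cv2.resize(sc[110:290,150:380],(400,313)),cv2.resize(im[120:290,140:360],(400,313))]))
for n,P in dict(s=(.5974,-.1201,.09),r=(.6006,-.0403,.078),q=(.6031,.0398,.066),p=(.6061,.1197,.054)).items():
    # black sleeve/white top: bright disc within the grey pad -> threshold
    u,v=proj("top",P,M);r=12;u0,v0=int(u),int(v)
    g=im[v0-r:v0+r,u0-r:u0+r].min(2);t=(g>235).astype(np.uint8)
    print(n,(u,v),[ (x["p"],at("top",x["position"][1]*512,x["position"][0]*384,P[2]-.01,M).round(4)) for x in finder.recognise("top","cap_"+n)] if n=="s" else "",g.max())
E
```

```text
clock: 24.58
position: [0.5984, -0.1202, 0.0441]
tool_rot: [1.0, 0.0, 0.0, 0.0]
force: [-1.9, 1.5, 4.7]
opening: 0.0429
grasp_force: 41.4
clock: 24.92
position: [0.5983, -0.1202, 0.043]
tool_rot: [1.0, 0.0, -0.0, -0.0]
force: [-0.8, -0.7, 0.3]
opening: 0.0597
grasp_force: 0.0
clock: 25.75
position: [0.4771, -0.1203, 0.1841]
tool_rot: [1.0, 0.0, 0.001, -0.0]
force: [-0.1, 0.1, 0.7]
opening: 0.0598
grasp_force: 0.0
clock: 26.0
position: [0.4474, -0.1204, 0.1845]
tool_rot: [1.0, 0.0, 0.001, 0.0]
force: [0.3, 0.5, 0.7]
opening: 0.0596
grasp_force: 0.0
s (np.float64(298.4159030139506), np.float64(175.75846771323208)) [(0.67, array([0.6091, 0.1167, 0.08  ])), (0.67, array([ 0.3431, -0.2665,  0.08  ])), (0.62, array([ 0.6001, -0.0452,  0.08  ])), (0.6, array([ 0.5998, -0.1178,  0.08  ])), (0.52, array([0.5961, 0.0426, 0.08  ]))] 227
r (np.float64(265.9958545174683), np.float64(174.7946427152566))  226
q (np.float64(234.06519019202213), np.float64(174.1213422341344))  226
p (np.float64(202.809058419119), np.float64(173.26643264316334))  226
```

View pics/end.png

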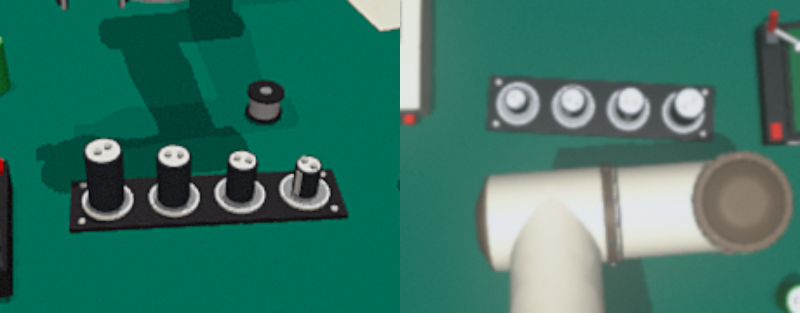

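The final picture shows s, r, q and p upright and centred on the pads at (103,175), (173,180), (241,177) and (308,180). They fall in height away from the fixture, the reel at (265,100) is where it was, and the arm is clear.

```bash
python3 -c "
from bench import manip; print(manip.hand_in())"
```

```text
the job is handed in; nothing more can be done
None
```

I handed the job in at about 26 s of the 96 s limit: all four capacitors stand upright and centred on the pads, tallest (cap_s) at the fixture end down to cap_p, and the reel and green look-alike were left alone; no verdict came back.

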